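Click the low pressure vessel's cover screw tight

TASK

Two steel pressure vessels stand on the lab bench, each with a click wrench already standing on its cover screw. Tighten the low, wide one: turn its wrench clockwise, seen from above, until it breaks over with a click, stop at once before the handle comes to the end of its break-over, and let it go so that it springs straight. Leave the wrench on the tall, slim vessel alone, it is already tight.

Things in the scene. Friction and masses are not known exactly. Their poses are not given: they have to be found in the camera images.
- low_grip (a point): Mid handle of the wrench on the LOW WIDE vessel (fixed; 124 mm across, yoke top 118 mm high). Level round bar, roughly towards the robot from the vessel's upright screw axis: head 40 mm across, steel 22 mm thick 45-120 mm from the axis, black grip 24 mm thick 120-210 mm. Point: bar's centre line, 143 mm high, free air below; z up, x along the bar to the axis, 160 mm away.
- low_screw (a joint): How far the low vessel's screw, with the wrench head on it, is turned: rad, growing clockwise from above. Starts between 0 and 0.35, turns with light drag (about 2 N at the grip point), stays where it is left, and comes up tight at 0.60, where it stops. The wrench cannot come off the screw.
- low_click (a joint): Break-over: clockwise angle of the handle about the screw axis relative to the wrench head, rad. About -0.02 when straight, held by a spring. With the screw tight, about 11 N sideways at the grip point breaks it over; resistance then falls (8 N at 0.15). Past 0.10 (16 mm at the grip) it has clicked; past 0.30 (48 mm) is overtightened; end stop 0.36. Let go, it springs straight.
- tall_grip (a point): Mid handle of the similar wrench on the TALL SLIM vessel (84 mm across, yoke top 188 mm above the bench), to be left alone. It lies 213 mm above the bench and 160 mm from that screw's axis, which is along its +x. Either vessel may stand on the left, the other on the right; their axes are at least 320 mm apart.

How it is judged:
On the way:
1. with the screw tight, the low vessel's wrench breaks over (clicks) (value of joint low_click above 0.1 rad and value of joint low_screw above 0.54 rad).
At the end, for the whole second after the job is handed in: The low vessel's screw is tight (low_screw above 0.50 rad), its wrench has been let go, has sprung straight (low_click below 0.05 rad) and is at rest, and the tall vessel's wrench handle is within 15 mm of where it was (value of joint low_screw above 0.5 rad and value of joint low_click below 0.05 rad and velocity of joint low_screw between -0.05 and 0.05 rad/s and distance of tall_grip from where it was at the start of the episode below 0.015 m); the robot touches nothing.
It fails at once if the low vessel's wrench is pushed on to the end of its break-over (low_click above 0.30 rad): overtightened (value of joint low_click above 0.3 rad).
It fails at once if the tall vessel's wrench handle is moved by more than 15 mm (distance of tall_grip from where it was at the start of the episode above 0.015 m).
It also fails if it takes over 40 s, if anything falls off the work surface, if the arm or the gripper's body presses on something with over 40 N, if the wrist force passes 120 N, or if a joint passes its speed limit or range.

ROBOT

A 7-joint arm with a two-finger parallel gripper is mounted at the origin on the work surface. World frame = base frame: x ahead of the robot, y to its left, z up, the work surface at z = 0. Lengths are in m, angles in rad, forces in N, time in s.
With the tool pointing down it reaches from about 0.4 to 0.9 m from the base axis. Payload 5.5 kg.
Tool frame: the origin (TCP) lies midway between the tips of the shut fingers; the grasp point (between the pads) lies 19 mm behind it (manip.grip_depth is the distance from the TCP to the grasp point, in m); z points along the fingers, x is the direction in which the jaws open and shut, and the axes are right-handed (so a half turn about z gives the same grasp; the last joint's range is limited). The gripper opens to 92 mm and grips with 3 to 60 N. Pads are 19 mm wide; open, the fingers measure 130 mm over their backs; the gripper's body (75 mm by 190 mm) begins 47 mm behind the grasp point.
Start: joints at [-1.043, 0.501, -0.427, 1.55, 0.221, 1.138, -0.21], TCP at [0.17, 0.627, 0.227] pointing down, gripper open.
Joint ranges: [-2.88, 2.88], [-0.31, 2.03], [-1.54, 1.56], [0.2, 2.42], [-1.41, 4.55], [0.19, 2.02], [-2.57, 2.57]. Speed limits (rad/s): [2.57, 2.57, 3.14, 3.14, 3.14, 3.14, 3.14].

INTERFACE

Orientations are given as a unit quaternion [x, y, z, w].
In Python, from bench import manip, effector, viewer gives the robot as it stands. Calls block until the motion is done:
- manip.move_pose(position, orientation): joint-space move of the TCP to a pose.
- manip.servo_line(position, ori=None, vel=0.15): straight line of the TCP; ori=None keeps the orientation; vel is the mean speed in m/s.
- manip.movej(angles): joint-space move.
- effector.open_jaws() and effector.close(f_grip=None): open the fingers fully, or close them until they stop; f_grip is the grip in N (None keeps the last).
- manip.sleep(seconds).
- manip.solve_ik(position, orientation): joint angles nearest the present ones, or None.
- viewer.get_image(name): name is "side" or "top" or "wrist"; returns the picture (384x512x3 uint8, red, green, blue); there is no depth.
- viewer.get_calibration(name): a dict with "vfov" (degrees; the focal length in pixels is half the picture's height over the tangent of half this angle, whatever the lens; pixels are square), "cx", "cy" (the principal point, pixels), "eye" and "attitude" of the camera in the world. Camera axes: x right, y down, z forward; pixel columns grow to the right and rows downward; lengths in m; the calibration is good to about 2 mm. A picture is of the moment at which its call begins: read the wrist's pose just before it. get_calibration takes no time and is no camera call; for the wrist camera it gives the pose at the moment of the call.
A pose or a line that the arm cannot do raises manip.PlanningError and nothing moves.
- manip.hand_in(): hands the job in, once; it reports no verdict.
Readings, each from a call of its own:
- manip.current_clock(): time.
- manip.current_q(): joint angles.
- manip.current_joint_velocities(): joint speeds.
- manip.current_tau(): joint torques, N m.
- manip.current_tool_pos(): TCP position.
- manip.current_tcp_rot(): TCP orientation.
- manip.current_force(): force on the tool from outside, world axes, zero at the start.
- manip.current_wrist_torque(): the same for the moment, N m.
- manip.current_finger_gap(): finger opening in m.
Only numpy, scipy, OpenCV 4.12 (cv2) and the standard library are available. Lean on these libraries where they do the work, as an engineer would, in place of code of your own. Each camera call takes 0.05 s, during which the arm holds its last target. There are 200 camera calls.

## Working session

There is one attempt and no reset: what is moved stays moved. The work goes in short steps, each a Python script; the robot and the scene stay as the last script left them, time stands still between calls to the robot, and variables do not carry over. Pictures are saved under pics/ and viewed, about 8 in all and at most 12, crops included, and the job is handed in when it is done.

```bash
mkdir -p pics; python3 - <<'E'
from bench import manip, effector, viewer
import cv2
for n in ("top","side"):
    cv2.imwrite(f"pics/{n}0.png",viewer.get_image(n)[:,:,::-1]); print(n,viewer.get_calibration(n))
print(manip.current_clock(),manip.current_tool_pos(),manip.current_tcp_rot(),manip.current_force())
E
```

```text
top {'vfov': 50.57654912604382, 'cx': 249.7685848361729, 'cy': 196.81268885197326, 'eye': array([ 0.42840369, -0.0679517 ,  0.89953132]), 'attitude': array([ 0.77071837, -0.62887476,  0.06567847, -0.07871509])}
side {'vfov': 45.67875089377457, 'cx': 253.7272941064671, 'cy': 189.37811273557838, 'eye': array([ 0.3934667 , -0.67424916,  0.74136765]), 'attitude': array([ 0.90060978, -0.1088912 ,  0.0538433 , -0.41730759])}
0.1 [0.1700028  0.62673303 0.22578657] [ 7.94265804e-01  6.07569813e-01 -7.16601204e-04  4.90538209e-04] [ 0.12907602 -0.07897635  0.3197134 ]
```

View pics/top0.png

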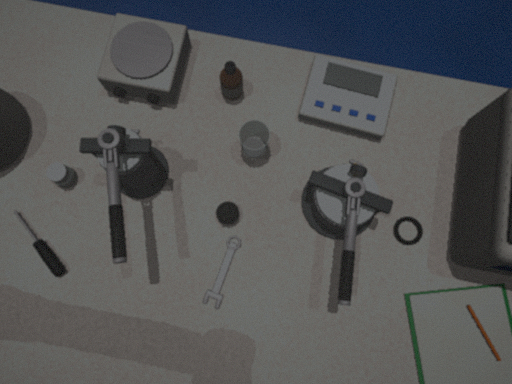

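View pics/side0.png

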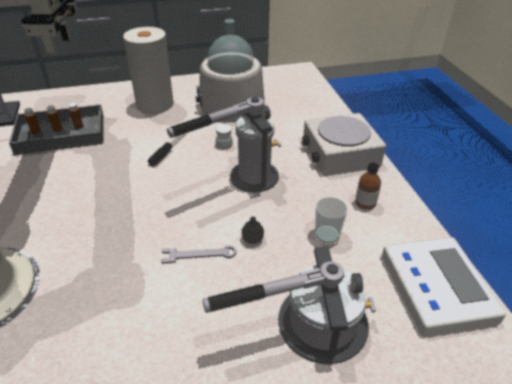

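The low wide vessel is on the right: its head is near (356,187) in the top view and (331,273) in the side view. The black grip runs (349,252)-(345,300) in top and (265,291)-(208,303) in side. The tall vessel is on the left. Next I'll segment the grip and triangulate.

```bash
cat > h.py <<'E'
import numpy as np, cv2
from scipy.spatial.transform import Rotation as R
def ray(c,p):
    f=192/np.tan(np.radians(c["vfov"])/2)
    d=R.from_quat(c["attitude"]).apply([(p[0]-c["cx"])/f,(p[1]-c["cy"])/f,1]); return np.array(c["eye"]),d/np.linalg.norm(d)
def onplane(c,p,z):
    e,d=ray(c,p); return e+d*(z-e[2])/d[2]
def tri(c1,p1,c2,p2):
    a,u=ray(c1,p1); b,v=ray(c2,p2)
    s=np.linalg.lstsq(np.c_[u,-v],b-a,rcond=None)[0]
    P,Q=a+s[0]*u,b+s[1]*v; return (P+Q)/2,np.linalg.norm(P-Q)
E
python3 - <<'E'
from h import *
from bench import viewer
rois={"top":(330,245,365,306),"side":(200,278,285,315)}
C={n:viewer.get_calibration(n) for n in rois}; ends={}; out=[]
for n,(x0,y0,x1,y1) in rois.items():
    im=cv2.imread(f"pics/{n}0.png"); g=im.max(2); m=np.zeros_like(g); m[y0:y1,x0:x1]=(g[y0:y1,x0:x1]<60)*255
    k,l,s,c=cv2.connectedComponentsWithStats(m); i=1+s[1:,4].argmax()
    r=cv2.minAreaRect(np.argwhere(l==i)[:,::-1].astype(np.float32)); b=cv2.boxPoints(r)
    e=sorted([tuple((b[j]+b[(j+1)%4])/2) for j in range(4)],key=lambda q:-np.hypot(*(np.array(q)-r[0])))[:2]
    e=sorted(e,key=lambda q:q[1] if n=="top" else -q[0]); ends[n]=e
    print(n,s[i],r,e)
    v=im.copy(); v[l==i]=(0,0,255)
    a=(290,140) if n=="top" else (195,235); w=(130,175) if n=="top" else (190,135)
    sl=np.s_[a[1]:min(384,a[1]+w[1]),a[0]:a[0]+w[0]]
    v=cv2.resize(v[sl],None,fx=3,fy=3); out.append(cv2.copyMakeBorder(v,0,530-min(530,v.shape[0]),0,0,0) )
h=max(o.shape[0] for o in out); out=[cv2.copyMakeBorder(o,0,h-o.shape[0],0,0,0) for o in out]
v=np.hstack(out); print(v.shape); cv2.imwrite("pics/c1.png",cv2.resize(v,(0,0),fx=.8,fy=.8))
for j in (0,1): print("end",j,tri(C["top"],ends["top"][j],C["side"],ends["side"][j]))
print("head",tri(C["top"],(356,187),C["side"],(331,272)))
print("tallhead",tri(C["top"],(109,139),C["side"],(255,103)), "tall end",tri(C["top"],(119,259),C["side"],(171,132)))
E
```

```text
top [337 249  18  55 681] ((345.4360656738281, 276.39141845703125), (13.82862663269043, 54.31837463378906), 5.04245138168335) [(np.float32(347.82318), np.float32(249.33734)), (np.float32(343.04895), np.float32(303.4455))]
side [211 286  54  24 574] ((236.4117889404297, 297.1470947265625), (11.641709327697754, 55.05558776855469), 75.96376037597656) [(np.float32(263.11768), np.float32(290.4706)), (np.float32(209.7059), np.float32(303.82358))]
(530, 960, 3)
end 0 (array([ 0.52203817, -0.23610837,  0.14189307]), np.float64(0.0007004103035094556))
end 1 (array([ 0.42898268, -0.24236046,  0.14401714]), np.float64(0.009084930880575506))
head (array([ 0.6400882 , -0.23167142,  0.14918472]), np.float64(0.0017266087634483435))
tallhead (array([0.62158328, 0.22361026, 0.21680194]), np.float64(0.002452386439005152)) tall end (array([0.42193953, 0.15161254, 0.21403682]), np.float64(0.001987290098785903))
```

View pics/c1.png

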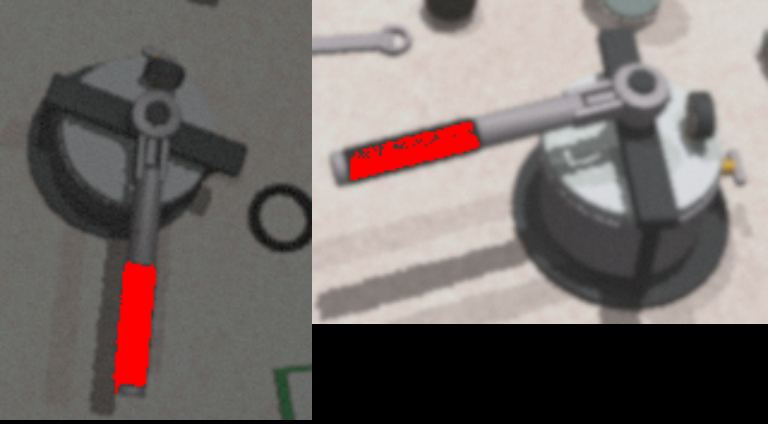

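The mask is clean. Triangulation gives the bar at z ≈ 0.143, the axis at about (0.640, -0.232) and the handle about 0.05 rad off -x. Clockwise means pushing the handle towards +y. I'll push with shut fingers from the -y side, with the tool turning along the arc. First I'll check IK along the path and move above the start point.

```bash
cat >> h.py <<'E'
AX=np.array([0.640,-0.232]); RAD=0.16; ZT=0.121
def pose(phi,off,z=ZT,s=1):
    h=np.array([-np.cos(phi),np.sin(phi)]); t=np.array([np.sin(phi),np.cos(phi)])
    p=AX+RAD*h+off*t; x=np.r_[s*t,0]; zz=np.array([0,0,-1.])
    return np.r_[p,z],R.from_matrix(np.c_[x,np.cross(zz,x),zz]).as_quat()
E
python3 - <<'E'
from h import *
from bench import manip, effector
for s in (1,-1):
    print(s,[None if (q:=manip.solve_ik(*pose(f,o,z,s))) is None else np.round(q,2).tolist() for f,o,z in ((-.05,-.075,.33),(-.05,-.075,ZT),(.3,-.03,ZT),(.8,-.03,ZT))])
E
```

```text
1 [[-0.12, 0.33, 0.83, 1.64, -0.25, 1.28, 2.38], [0.08, 0.52, 0.58, 1.85, -0.37, 0.87, 2.47], [0.08, 0.4, 0.35, 1.98, -0.18, 0.8, 1.81], [-0.01, 0.39, 0.27, 1.97, -0.14, 0.79, 1.11]]
-1 [[-0.1, 0.32, 0.81, 1.64, -0.24, 1.28, -0.77], [-0.13, 0.64, 0.9, 1.86, -0.61, 0.95, -0.47], [-0.01, 0.41, 0.46, 1.98, -0.25, 0.8, -1.28], [-0.49, 0.54, 0.91, 1.99, -0.56, 0.88, -1.66]]
```

```bash
python3 - <<'E'
from h import *
from bench import manip, effector, viewer
p=np.array(manip.current_tool_pos()); manip.servo_line([p[0],p[1],0.42],vel=.25)
p1,o=pose(-.05,-.075,.40,-1)
manip.move_pose(p1,o); effector.close(f_grip=20)
print(manip.current_clock(),manip.current_tool_pos(),manip.current_finger_gap(),manip.current_force())
p2,o=pose(-.05,-.075,ZT,-1); manip.servo_line(p2,vel=.2)
print(manip.current_clock(),manip.current_tool_pos(),manip.current_force(),np.round(manip.current_q(),2))
cv2.imwrite("pics/side1.png",viewer.get_image("side")[:,:,::-1])
E
```

```text
5.925 [ 0.48392169 -0.31492888  0.40000369] 0.00037922740787748173 [-0.9092179  -0.36267435 -0.17261646]
7.4667 [ 0.48465245 -0.31547146  0.12209766] [ 0.59233895  0.1646365  -0.46309152] [-0.02  0.57  0.73  1.86 -0.47  0.9  -0.59]
```

View pics/side1.png

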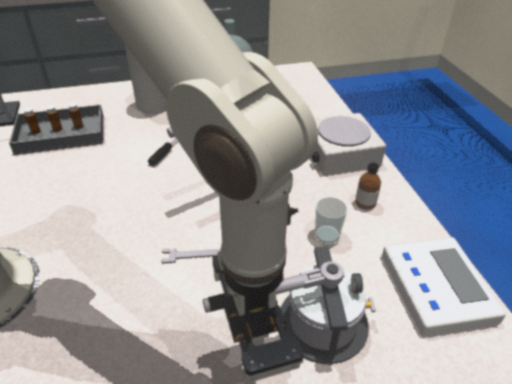

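The fingers are down on the near side (-y) of the bar, clear of it and of the vessel. Now I'll push along the arc in small steps, watching the tangential force.

```bash
cat >> h.py <<'E'
def ft(manip,phi,n=4):
    F=[]
    for _ in range(n): F.append(manip.current_force()); manip.sleep(.01)
    F=np.mean(F,0); return -F[0]*np.sin(phi)-F[1]*np.cos(phi)
def phi_now(manip,off=-.031):
    d=np.array(manip.current_tool_pos())[:2]-AX
    return np.arctan2(d[1],-d[0])-np.arctan2(off,RAD)
E
python3 - <<'E'
from h import *
from bench import manip
p,o=pose(-.05,-.040,ZT,-1); manip.servo_line(p,o,vel=.06)
f0=ft(manip,-.05,8); print("f0",f0,manip.current_clock()); last=0
for phi in np.arange(-.03,.62,.02):
    p,o=pose(phi,-.031,ZT,-1); manip.servo_line(p,o,vel=.05)
    f=ft(manip,phi)-f0
    print(round(phi,2),round(phi_now(manip),3),round(f,1),round(manip.current_clock(),2))
    if f>5.5: break
E
```

```text
f0 0.1952978012560453 8.3167
-0.03 -0.028 0.3 8.74
-0.01 -0.011 0.7 9.03
0.01 0.009 1.5 9.31
0.03 0.03 1.2 9.59
0.05 0.051 0.8 9.88
0.07 0.071 1.0 10.16
0.09 0.091 0.9 10.44
0.11 0.111 0.9 10.72
0.13 0.131 0.8 11.01
0.15 0.151 1.1 11.29
0.17 0.171 0.8 11.57
0.19 0.191 1.1 11.86
0.21 0.211 0.7 12.14
0.23 0.231 0.8 12.43
0.25 0.251 0.7 12.71
0.27 0.271 1.1 12.99
0.29 0.291 1.4 13.28
0.31 0.311 1.0 13.56
0.33 0.331 1.4 13.84
0.35 0.351 1.2 14.12
0.37 0.371 0.8 14.41
0.39 0.384 4.4 14.69
0.41 0.395 8.3 14.97
```

The screw came up tight at φ ≈ 0.38 (force rose from 1 N to 8 N). I'll continue in steps through the break-over, aiming for about 0.17 rad of click.

```bash
python3 - <<'E'
from h import *
from bench import manip
f0=.2; fl=[]
for phi in np.arange(.42,.561,.01):
    p,o=pose(phi,-.031,ZT,-1); manip.servo_line(p,o,vel=.03)
    f=ft(manip,phi)-f0; fl.append(f)
    print(round(phi,2),round(phi_now(manip),3),round(f,1),round(manip.current_clock(),2))
    if f>16: break
E
```

```text
0.42 0.4 9.9 15.26
0.43 0.41 10.0 15.54
0.44 0.421 9.2 15.82
0.45 0.432 9.0 16.11
0.46 0.442 8.9 16.39
0.47 0.453 9.5 16.68
0.48 0.464 8.7 16.96
0.49 0.474 8.8 17.24
0.5 0.485 8.8 17.52
0.51 0.496 8.2 17.81
0.52 0.507 7.8 18.09
0.53 0.517 7.8 18.38
0.54 0.528 7.5 18.66
0.55 0.539 7.0 18.94
0.56 0.549 7.1 19.23
```

The force peaked near φ = 0.40 and has fallen to about 70% of the peak (8/11 expected at 0.15 rad), so break-over is about 0.15. I'll nudge a little further for margin, back off slowly, lift and look.

```bash
python3 - <<'E'
from h import *
from bench import manip, viewer
def go(phi,off,v):
    p,o=pose(phi,off,ZT,-1); manip.servo_line(p,o,vel=v)
for phi in (.57,.58): go(phi,-.031,.03); print(phi,phi_now(manip),ft(manip,phi)-.2)
for phi in np.arange(.54,.30,-.04):
    go(phi,-.031,.05); print(round(phi,2),round(phi_now(manip),3),round(ft(manip,phi)-.2,1))
go(.34,-.075,.1)
p=np.array(manip.current_tool_pos()); p[2]=.40; manip.servo_line(p,vel=.25)
manip.servo_line([.42,-.45,.42],vel=.25)
manip.sleep(.3)
print(manip.current_clock(),manip.current_force())
for n in ("top","side"): cv2.imwrite(f"pics/{n}2.png",viewer.get_image(n)[:,:,::-1])
a,b=cv2.imread("pics/top0.png"),cv2.imread("pics/top2.png")
print("tall region diff",cv2.absdiff(a,b)[120:265,70:180].mean())
cv2.imwrite("pics/c2.png",np.hstack([cv2.resize(b,(400,300)),cv2.resize(cv2.imread("pics/side2.png"),(400,300))]))
E
```

```text
0.57 0.5603183700280225 6.716306643152062
0.58 0.5712094970992835 6.55837406402196
0.54 0.526 7.5
0.5 0.483 8.0
0.46 0.44 8.9
0.42 0.399 9.6
0.38 0.381 2.9
0.34 0.346 -0.2
0.3 0.303 -0.0
25.075 [ 0.03668528 -0.57724182  0.72973652]
tall region diff 3.2152769070010447
```

View pics/c2.png

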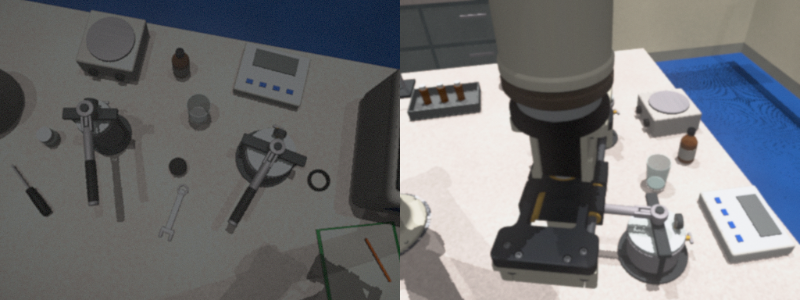

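The top view (left half) shows the handle turned clockwise and left free, from the head at about (279,146) to the grip end at about (233,223). The tall wrench is unmoved and the gripper is high and clear. One numeric check of the handle angle, then hand in.

```bash
python3 - <<'E'
from h import *
from bench import manip, viewer
c=viewer.get_calibration("top"); im=cv2.imread("pics/top2.png")
g=im.max(2); m=np.zeros_like(g); m[230:292,285:345]=(g[230:292,285:345]<60)*255
k,l,s,cc=cv2.connectedComponentsWithStats(m); i=1+s[1:,4].argmax()
P=onplane(c,cc[i],.143); d=P[:2]-AX
phi=np.arctan2(d[1],-d[0]); print(s[i],P,"r",np.hypot(*d),"phi",phi)
a=cv2.imread("pics/top0.png")
r=cv2.matchTemplate(im[:300,60:150],a[200:262,105:130],cv2.TM_CCOEFF_NORMED); print("tall grip at",cv2.minMaxLoc(r)[1:4:2],"expect (45,200)")
print(manip.current_force(),abs(np.array(manip.current_joint_velocities())).max())
if .33<phi<.43: manip.hand_in(); print("handed in",manip.current_clock())
E
```

```text
[294 239  36  48 630] [ 0.48599548 -0.1727038   0.143     ] r 0.16502554860464647 phi 0.3675340708487313
tall grip at (0.9858003258705139, (45, 200)) expect (45,200)
[ 0.0267688  -0.50943242  0.8937764 ] 0.005308712316865893
the job is handed in; nothing more can be done
the job is handed in; nothing more can be done
```

I tightened the low, wide vessel's wrench until it clicked, stopped, let it spring back, and handed the job in just after 25 s on the robot clock. I don't know the verdict, because hand-in doesn't report one.

- **Method:** I pushed the handle clockwise with shut fingers, in small steps along its arc. It moved with about 1 N of drag until the screw came up tight at a handle angle of about 0.38 rad from straight towards the robot.
- **Break-over:** The force peaked at about 10 N near 0.40 rad, then fell to 6.6 N. I stopped there at 0.571 rad, which I estimate as about 0.17 rad of break-over, between the 0.10 click and the 0.30 limit.
- **Release:** On the slow way back the force fell to zero by 0.35 rad. The top camera then put the free handle at 0.368 rad, which matches where it came up tight, so the screw has stayed tight and the handle has sprung straight.
- **Tall vessel:** Its wrench grip sits at exactly the same pixels as at the start.
- **Arm:** It was clear of everything, with less than about 1 N of leftover force.

**Small disagreements:** The forces read about 10% below the stated ones (10 N against 11 N). The grip centre came out at 165 mm from the axis where 160 mm was stated, because the mask covers only the black part of the grip. Neither changes the conclusion.

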